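Reset a damper's click adjuster

ROBOT

A 7-joint arm with a two-finger parallel gripper is mounted at the origin on a cart in front of the work surface, level with it; the furniture and walls round the work are solid. World frame = base frame: x ahead of the robot, y to its left, z up, the work surface at z = 0. Lengths are in m, angles in rad, forces in N, time in s.
With the tool pointing down it reaches from about 0.4 to 0.875 m from the base axis. Payload 19.3 kg.
Tool frame: the origin (TCP) lies at the very end of the fingers, on their centre line; the grasp point (between the pads) lies 19 mm behind it; z points along the fingers, y is the line along which they close (so a half turn about z gives the same grasp; the last joint's range is limited). The gripper opens to 85 mm and grips with 20 to 120 N. Pads are 22 mm wide; open, the fingers measure 114 mm over their backs; the gripper's body (76 mm by 85 mm) begins 54 mm behind the grasp point. The pads swing forward as they close: fully open they stand 13 mm farther back than shut.
Start: joints at [-1.37, 0.521, -0.036, 1.599, 0.021, 1.021, -0.113], TCP at [0.167, 0.602, 0.231] pointing down, gripper open.
Joint ranges: [-2.91, 2.91], [-0.3, 2.13], [-1.5, 1.42], [0.17, 2.43], [-1.26, 4.41], [0.16, 1.93], [-2.52, 2.52]. Speed limits (rad/s): [1.89, 1.89, 2.39, 2.39, 3.01, 3.01, 3.01].

INTERFACE

Orientations are given as [roll, pitch, yaw] about the fixed x, y, z axes, in that order (R = Rz(yaw) Ry(pitch) Rx(roll)).
In Python, from workcell import bot gives the robot as it stands.
- The arm moves only by the tool carry_out, never from a script. Its argument "rows" is a list that holds one entry, the list of rows, each a list of 4 numbers: the shift along the tool's x, y, z in m, then the turn about the tool's z in degrees. In form: [[[x, y, z, twist], ...]]. A call has 1 to 12 rows; each row is the pose to reach, as a shift and turn from the pose commanded when the call began, along the tool's axes at that moment; what a row does not reach only later rows make up. A row lasts 1/12 s, in which the tool goes at most 41.7 mm and 7.16 degrees, less where a joint would pass 70% of its speed; a pose out of reach is approached as far as the arm can. A call with a gripper value outside its range is refused whole. "grip" is the finger opening in m, from 0 to 0.0854, set as the call begins (left out, the last holds). The fingers move at their own pace and stop on an object; "grip_force" is the grip in N (left out, the last holds). Time passes only in rows, so rows that repeat a pose let the fingers close. It gives the time, the measured TCP pose, the force, the opening and the grip force at its end, in the units of the state.
- bot.observe(): the state, without advancing time (a new reading comes with each control period).
- bot.grab_frame(name): name is "side" or "top" or "wrist"; returns a dict with "pixels" (400x640x3 uint8, red, green, blue), "K" (3x3 intrinsics, pixels), "k1" (the pictures are not rectified: a ray, as slopes to the right and down, at radius r is drawn at 1 + k1 r^2 times it, then the intrinsics apply), "pose" (4x4, takes a point from camera to world coordinates). Camera axes: x right, y down, z forward; pixel columns grow to the right and rows downward; lengths in m; the calibration is good to about 2 mm. A picture is of the moment at which its call begins. There is no depth.
- bot.job_done(): hands the job in; it is judged then, once.
Trained networks look in a picture, given as the dict that the camera call returned (one of the last four; its "shot" number tells which), for a name from the list of things; names that differ only in an ending like _2 or _b are one class to them, and where a whole thing is asked for, a point or a joint stands for the part that bears it (a point fixed in the world has none). Each returns a list of dicts, best first, with "conf" (0 to 1); they miss things now and then, are a little off and sometimes report something else, mostly with a low value. They report only what shows in the picture. A call takes as long as a camera call. They do not tell look-alikes from the thing itself.
- bot.look_for(picture, label): "position" ([column, row] in pixels, amid what is visible of it).
- bot.regions_of(picture, label): "region" (400x640 bool, what is visible of it) and "position" ([column, row] in pixels, amid what is visible of it).
- bot.spot_point(picture, label): "position" ([column, row] in pixels: a listed point, or the origin of a listed thing).
The state is a dict: "clock": time; "qpos": joint angles; "qd": joint speeds; "joint_efforts": joint torques, N m; "position": TCP position; "tool_rot": TCP orientation; "force": force on the tool from outside, world axes, zero at the start; "moment": the same for the moment, N m; "grip_width": finger opening in m; "finger_force": force on a finger pad.
Only numpy, scipy, OpenCV 4.12 (cv2) and the standard library are available. Lean on these libraries where they do the work, as an engineer would, in place of code of your own. Each camera call takes 0.05 s, during which the arm holds its last target. There are 200 camera calls.

TASK

The damper reservoir in the bench clamp must get its standard setting. Turn the red knob on its top clockwise until you feel it come gently against its stop (do not force it past that), then back it out exactly five clicks and let go, leaving it resting in the fifth click. Do not knock over or push away the things lying round about.

Things in the scene. Friction and masses are not known exactly. Their poses are not given: they have to be found in the camera images.
- reservoir: damper reservoir upright in a soft-jaw clamp, fixed to the bench: aluminium cylinder 52 mm across, blue band, dark end cap 54 mm across with its flat top 120 mm above the bench; base plate 130 x 130 x 12 mm; jaws 56 mm high on its +-y sides; hose stub out to 60 mm along its +x, 80 mm high. Origin: centre of the plate's underside, on the knob's axis, z up.
- knob_centre (a point): centre of the red knob, on its vertical axis, 146 mm above the bench and 26 mm above the end cap. The knob is round and finely ribbed, unmarked, 34 mm across, 30 mm tall (128 to 158 mm above the bench), and can be gripped at any angle. Clockwise seen from above winds in, counter-clockwise backs out. This frame belongs to the reservoir and does not turn with the knob.
- knob_top (a point): centre of the knob's top face, 158 mm above the bench (frame of the reservoir). Clicks: 16 a turn (22.5 degrees each). A click first resists with about 0.2 to 0.3 N m, gives way half-way, then pulls with as much into the next rest position and stays there. On its stop the knob is in a rest position too: that is zero. At the start it is 3 to 5 clicks out; at most it goes 12 out.
- cap_top (a point): centre of the end cap's flat top, 120 mm above the bench (frame of the reservoir). The stop is inside: a springy seat. Turned clockwise past zero the torque climbs by about 6 N m per rad: 0.4 to 0.5 N m surely means the stop, and the seat is damaged 0.11 rad past zero, at about 0.7 N m. Let go, the knob springs back to zero.
- needle (a joint): unseen needle valve moved by the knob's very fine thread: its opening in m, 0 with the knob on its stop, growing by only 0.00002 (0.02 mm) a click as the knob is backed out, much too fine for the sensor; negative when pressed into its seat, which is damaged at -0.0000056.
- driver_blue: blue-handled screwdriver, 165 x 26 x 24 mm, lying loose; origin at the centre of its underside
- filter_carton: beige carton with a red label, 89 x 106 x 72 mm, standing loose; origin at the centre of its underside
- ball_joint: ball joint, 47 x 47 x 99 mm, standing loose; origin at the centre of its underside
- steel_bush: steel bush, 42 mm across and 66 mm tall, standing loose; origin at the centre of its underside
- tin_cup: light grey cup with pencils, 74 x 75 x 165 mm, standing loose; origin at the centre of its underside
- wrench_17: bright combination wrench, 33 x 230 x 8 mm, lying loose; origin at the centre of its underside
Not all that is in view belongs to the job. Of the things like the reservoir, leave any that is turquoise; of the rest the larger one is meant.

How it is judged:
By the outcome, as a careful person would: the job done as asked, in the order asked, and still so for the second after the job is handed in, with the robot touching nothing.
It also fails if it takes over 72 s, if anything falls off the work surface, if the arm or the gripper's body presses on something with over 40 N, if the wrist force passes 120 N, or if a joint passes its speed limit or range.

## Working session

There is one attempt and no reset: what is moved stays moved. The work goes in short steps, Python scripts to look and compute and a tool call to move; the robot and the scene stay as the last step left them, time stands still between calls to the robot, and variables do not carry over. Pictures are saved under pics/ and viewed, at most 10 in all, crops included, and the job is handed in when it is done.

Besides the shell and the picture viewer there is one more tool, called as name(argument=value, ...) on one line, values as JSON. carry_out: Moves the arm, as the interface text tells. Its arguments: {"type":"object","properties":{"rows":{"type":"array","items":{"type":"array","items":{"type":"array","items":{"type":"number"}}}},"grip":{"type":"number"},"grip_force":{"type":"number"}},"required":["rows"]}

```bash
mkdir -p pics; cat > h.py <<'E'
import numpy as np, cv2
from workcell import bot
def grab(n,f=None):
    p=bot.grab_frame(n)
    if f: cv2.imwrite('pics/'+f,p['pixels'][:,:,::-1])
    return p
def ray(p,uv):
    K=np.array(p['K']);T=np.array(p['pose'])
    d=np.array([(uv[0]-K[0,2])/K[0,0],(uv[1]-K[1,2])/K[1,1]]);s=d.copy()
    for _ in range(20): s=d/(1+p['k1']*(s@s))
    v=T[:3,:3]@np.array([s[0],s[1],1]);return T[:3,3],v
def atz(p,uv,z):
    o,v=ray(p,uv);return o+v*(z-o[2])/v[2]
def tri(rs):
    A=0;b=0
    for o,v in rs:
        v=v/np.linalg.norm(v);M=np.eye(3)-np.outer(v,v);A=A+M;b=b+M@o
    return np.linalg.solve(A,b)
E
python3 - <<'E'
from h import *
np.set_printoptions(precision=4,suppress=True)
s=bot.observe();print({k:np.round(v,4) for k,v in s.items()})
ims=[]
for n in('top','side'):
    p=grab(n,n+'0.png');ims.append(p['pixels'])
    for l,z in(('knob_top',.158),('knob_centre',.146),('cap_top',.12)):
        for d in bot.spot_point(p,l)[:4]: print(n,l,d['conf'],np.round(d['position'],1),atz(p,d['position'],z))
    if n=='top':
        for l in('reservoir','tin_cup','filter_carton','ball_joint','steel_bush'):
            for d in bot.spot_point(p,l)[:3]: print(n,l,d['conf'],np.round(d['position'],1),atz(p,d['position'],0))
E
```

```text
{'clock': np.float64(0.0), 'qpos': array([-1.3702,  0.522 , -0.0363,  1.6   ,  0.0212,  1.0211, -0.1128]), 'qd': array([ 0.0013,  0.0006, -0.0015, -0.0003, -0.0013, -0.0015, -0.0005]), 'joint_efforts': array([ -0.0005, -92.7084,   1.9798, -36.9957,   0.0179,   0.0077,
         0.    ]), 'position': array([0.1671, 0.6019, 0.2307]), 'tool_rot': array([-3.1405,  0.0001,  2.8708]), 'force': array([-0.4572,  0.2613,  0.1379]), 'moment': array([ 0.029 , -0.0359,  0.0433]), 'finger_force': np.float64(0.0), 'grip_width': np.float64(0.0855)}
top knob_top 0.91 [266.  191.4] [0.5424 0.1002 0.158 ]
top knob_top 0.9 [347.9 200.2] [ 0.5242 -0.1035  0.158 ]
top knob_top 0.65 [293.1 134.3] [0.6906 0.0369 0.158 ]
top knob_top 0.56 [418.5 209.2] [ 0.5048 -0.2797  0.158 ]
top knob_centre 0.95 [350.3 204.1] [ 0.516  -0.1107  0.146 ]
top knob_centre 0.85 [418.3 211.5] [ 0.5004 -0.2824  0.146 ]
top knob_centre 0.57 [266.9 192.4] [0.5417 0.0993 0.146 ]
top cap_top 0.9 [417.8 211.5] [ 0.5032 -0.2882  0.12  ]
top cap_top 0.9 [268.5 197.1] [0.5335 0.0979 0.12  ]
top cap_top 0.85 [347.5 205.1] [ 0.5165 -0.106 
[... 411 characters left out ...]

top ball_joint 0.56 [256.5 149.3] [0.6913 0.152  0.    ]
top steel_bush 0.74 [428.3 247.2] [ 0.4141 -0.3489  0.    ]
top steel_bush 0.32 [351.5 205.9] [ 0.529  -0.1282  0.    ]
side knob_top 0.86 [316.1 224.6] [0.5467 0.194  0.158 ]
side knob_top 0.71 [337.9 171.2] [ 0.5053 -0.1426  0.158 ]
side knob_top 0.69 [335.5 177.1] [ 0.5115 -0.0926  0.158 ]
side knob_centre 0.92 [333.7 179.2] [ 0.5164 -0.1081  0.146 ]
side knob_centre 0.6 [337.7 172.2] [ 0.5058 -0.1684  0.146 ]
side cap_top 0.82 [314.7 231.8] [0.552  0.1548 0.12  ]
side cap_top 0.7 [331.3 186.4] [ 0.5228 -0.1189  0.12  ]
side cap_top 0.47 [334.3 180.6] [ 0.5151 -0.1667  0.12  ]
side cap_top 0.21 [296. 191.] [ 0.6189 -0.0762  0.12  ]
```

View pics/top0.png

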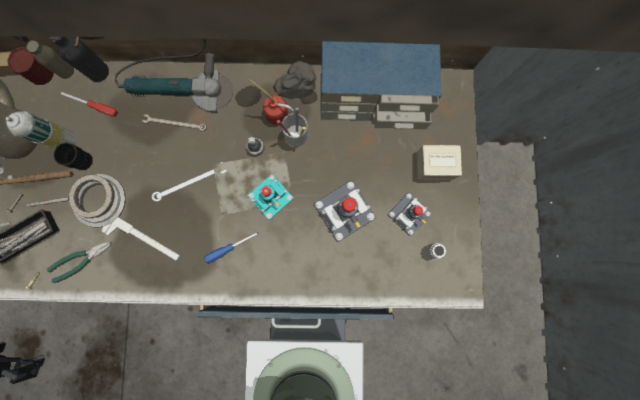

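View pics/side0.png

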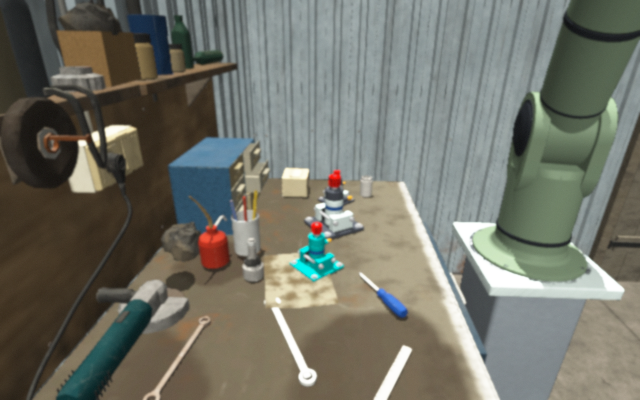

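The top view shows the turquoise reservoir at (268,193), the larger silver one at (349,206) and the smaller at (418,211). The target is the middle one, near (0.516, -0.107). I'll move over it in an outward arc.

carry_out(rows=[[[-0.034,-0.017,-0.06,0],[-0.068,-0.034,-0.07,0],[-0.1,-0.05,-0.07,0],[-0.135,-0.066,-0.07,0],[-0.17,-0.083,-0.07,0],[-0.2,-0.1,-0.07,0],[-0.235,-0.116,-0.07,0],[-0.27,-0.133,-0.07,0],[-0.3,-0.15,-0.07,0],[-0.337,-0.166,-0.07,0],[-0.352,-0.2,-0.07,0],[-0.367,-0.234,-0.07,0]]], grip=0.0854)

```text
clock: 1.65
position: [0.4592, 0.2768, 0.3009]
tool_rot: [-3.141, 0.0, 2.87]
force: [1.1, -0.2, 0.5]
grip_width: 0.0856
finger_force: 0.0
```

```bash
python3 - <<'E'
from h import *
s=bot.observe();print({k:np.round(v,4) for k,v in s.items()})
E
```

```text
{'clock': np.float64(1.65), 'qpos': array([-0.7314,  0.3091,  0.1008,  1.7516, -0.0343,  1.0829,  0.6799]), 'qd': array([ 0.5726, -0.3382,  0.1482,  0.4848, -0.0218, -0.143 ,  0.7351]), 'joint_efforts': array([-8.79660e+00, -6.60266e+01,  1.13750e+00, -4.21650e+01,
       -1.61000e-02,  4.87600e-01, -2.41850e+00]), 'position': array([0.4592, 0.2768, 0.3009]), 'tool_rot': array([-3.1412,  0.    ,  2.87  ]), 'force': array([ 1.0574, -0.2162,  0.4966]), 'moment': array([ 0.008 , -0.058 ,  0.0046]), 'finger_force': np.float64(0.0), 'grip_width': np.float64(0.0856)}
```

carry_out(rows=[[[-0.016,-0.036,0,0],[-0.032,-0.072,0,0],[-0.048,-0.107,0,0],[-0.064,-0.142,0,0],[-0.08,-0.178,0,0],[-0.095,-0.213,0,0],[-0.111,-0.248,0,0],[-0.127,-0.284,0,0],[-0.143,-0.32,0,0],[-0.159,-0.355,0,0],[-0.159,-0.355,0,0],[-0.159,-0.355,0,0]]])

```text
clock: 2.65
position: [0.5163, -0.1081, 0.3012]
tool_rot: [-3.141, 0.0, 2.867]
force: [0.4, 0.2, 0.3]
grip_width: 0.0854
finger_force: 0.0
```

```bash
python3 - <<'E'
from h import *
np.set_printoptions(precision=4,suppress=True)
s=bot.observe();print({k:np.round(v,4) for k,v in s.items()})
p=grab('wrist','w1.png');print(np.array(p['pose']))
for l,z in(('knob_top',.158),('knob_centre',.146),('cap_top',.12)):
    for d in bot.spot_point(p,l)[:2]: print(l,d['conf'],np.round(d['position'],1),atz(p,d['position'],z))
    for d in bot.regions_of(p,l)[:1]: print(d['region'].sum(),d['position'])
def red(q,n):
    h=cv2.cvtColor(q['pixels'],cv2.COLOR_RGB2HSV);m=((h[...,0]<8)|(h[...,0]>172))&(h[...,1]>150)&(h[...,2]>60)
    k,lab,st,c=cv2.connectedComponentsWithStats(m.astype('uint8'))
    for i in range(1,k):
        if st[i,4]>60: print(n,st[i],c[i],atz(q,c[i],.158)[:2])
red(p,'w'); 
E
```

```text
{'clock': np.float64(2.65), 'qpos': array([-0.14  ,  0.3018,  0.2997,  1.78  , -0.0994,  1.0746,  1.4905]), 'qd': array([-0.0484, -0.0111, -0.0384,  0.0141, -0.0039, -0.001 , -0.0245]), 'joint_efforts': array([  4.6541, -67.4779,   8.428 , -38.7462,   0.3368,  -0.0372,
         0.8227]), 'position': array([ 0.5163, -0.1081,  0.3012]), 'tool_rot': array([-3.1411,  0.0001,  2.8671]), 'force': array([0.3587, 0.1933, 0.2736]), 'moment': array([ 0.0611, -0.0019, -0.053 ]), 'finger_force': np.float64(0.0), 'grip_width': np.float64(0.0854)}
[[ 0.271   0.9272  0.2585  0.4524]
 [ 0.9626 -0.2611 -0.0727 -0.0906]
 [ 0.0001  0.2685 -0.9633  0.4435]
 [ 0.      0.      0.      1.    ]]
knob_top 0.92 [172.  214.4] [ 0.5027 -0.2649  0.158 ]
knob_top 0.89 [319.8 186.9] [ 0.5167 -0.1041  0.158 ]
3475 [204.3, 194.5]
knob_centre 0.94 [317.9 183.6] [ 0.5154 -0.1056  0.146 ]
knob_centre 0.59 [173.1 210.2] [ 0.5006 -0.269   0.146 ]
4291 [457.3, 154.3]
cap_top 0.87 [182.2 206.9] [ 0.504  -0.2721  0.12  ]
cap_top 0.84 [484.9 153. ] [0.538  0.0885 0.12  ]
3327 [204.0, 194.7]
w [482 149  26  21 405] [494.4988 158.4765] [0.5362 0.0767]
w [302 166  32  35 786] [317.7557 183.2506] [ 0.5124 -0.1051]
w [165 201  23  20 324] [176.537  210.2068] [ 0.4997 -0.2582]
w [462 270  41  30 459] [485.4205 285.3246] [0.6829 0.0514]
```

View pics/w1.png

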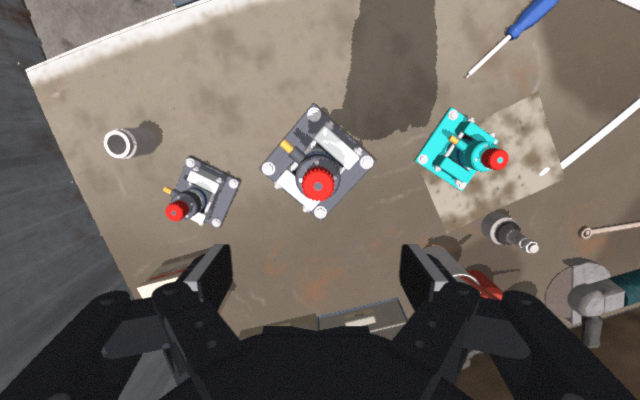

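The knob wanted is at (318,184) in the wrist view, at about (0.515, -0.105). I'll go down to 0.20 and refine.

carry_out(rows=[[[0,0.002,0.03,0],[0,0.002,0.06,0],[0,0.002,0.09,0],[0,0.002,0.1,0],[0,0.002,0.1,0],[0,0.002,0.1,0]]])

```text
clock: 3.5
position: [0.5174, -0.104, 0.2021]
tool_rot: [-3.141, 0.0, 2.871]
force: [-0.1, -0.5, 0.7]
grip_width: 0.0854
finger_force: 0.0
```

```bash
python3 - <<'E'
from h import *
np.set_printoptions(precision=4,suppress=True)
s=bot.observe();print(s['position'],s['tool_rot'],s['force'],s['moment'],s['qpos'])
def red(q):
    h=cv2.cvtColor(q['pixels'],cv2.COLOR_RGB2HSV);m=((h[...,0]<8)|(h[...,0]>172))&(h[...,1]>150)&(h[...,2]>60)
    k,lab,st,c=cv2.connectedComponentsWithStats(m.astype('uint8'))
    for i in range(1,k):
        if st[i,4]>60: print(st[i],c[i],atz(q,c[i],.158)[:2],atz(q,c[i],.152)[:2])
for n in('wrist','top','side'):
    p=grab(n,n+'2.png');print(n)
    red(p)
    for l,z in(('knob_top',.158),('knob_centre',.146)):
        for d in bot.spot_point(p,l)[:3]: print(l,d['conf'],np.round(d['position'],1),atz(p,d['position'],z))
E
```

```text
[ 0.5174 -0.104   0.2021] [-3.1415  0.0001  2.871 ] [-0.1231 -0.4877  0.7325] [ 0.0079 -0.0755  0.0051] [-0.118   0.4164  0.2703  1.8977 -0.1446  0.8461  1.5267]
wrist
[536 160  41  30 871] [555.217 174.   ] [0.5298 0.0645] [0.5323 0.0693]
[ 289  186   48   53 1787] [312.8814 211.7286] [ 0.511  -0.1046] [ 0.5129 -0.1052]
[108 227  34  29 669] [124.6233 240.7145] [ 0.4959 -0.2431] [ 0.4973 -0.2482]
knob_top 0.89 [121.9 248.8] [ 0.5013 -0.2481  0.158 ]
knob_top 0.68 [315.3 218.5] [ 0.5163 -0.1043  0.158 ]
knob_top 0.6 [567.7 175.5] [0.5334 0.0736 0.158 ]
knob_centre 0.89 [119.6 240.5] [ 0.4974 -0.2571  0.146 ]
knob_centre 0.84 [314.2 214.1] [ 0.5168 -0.1053  0.146 ]
knob_centre 0.8 [555.5 174.5] [0.5352 0.0744 0.146 ]
top
[ 87 101  30  15 187] [102.4492 108.0214] [0.751  0.5284] [0.7532 0.5318]
[264 100  23  24 252] [273.6746 112.6548] [0.747  0.0882] [0.7492 0.0889]
knob_top 0.84 [417.8 208.4] [ 0.5068 -0.278   0.158 ]
knob_top 0.63 [266.2 191.8] [0.5414 0.0997 0.158 ]
knob_top 0.56 [430.2 249.1] [ 0.4068 -0.3067  0.158 ]
knob_centre 0.78 [266.3 188.4] [0.5519 0.1012 0.146 ]
knob_centre 0.74 [416.4 208.5] [ 0.5079 -0.2777  0.146 ]
side
[328 170  13  17 170] [334.4647 179.0176] [ 0.514  -0.0771] [ 0.5142 -0.0934]
[311 223  11  11 101] [316.1683 227.9406] [0.5456 0.2085] [0.5463 0.1971]
[ 198  226   31   43 1021] [213.1518 248.5788] [0.7248 0.3007] [0.7285 0.291 ]
knob_top 0.88 [316.7 224.4] [0.5455 0.193  0.158 ]
knob_top 0.62 [337.6 173.2] [ 0.506  -0.1253  0.158 ]
knob_top 0.49 [337.4 170.3] [ 0.5069 -0.1504  0.158 ]
knob_centre 0.59 [334.6 178.3] [ 0.514  -0.1156  0.146 ]
knob_centre 0.57 [315.1 223.6] [0.5505 0.1664 0.146 ]
knob_centre 0.48 [335.5 171.4] [ 0.5124 -0.1751  0.146 ]
```

View pics/wrist2.png

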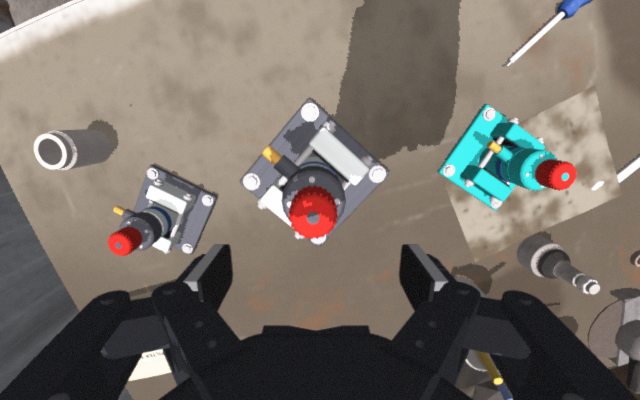

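carry_out(rows=[[[0.001,-0.002,0.02,0],[0.001,-0.002,0.04,0],[0.001,-0.002,0.06,0],[0.001,-0.002,0.072,0],[0.001,-0.002,0.077,0],[0.001,-0.002,0.077,0],[0.001,-0.002,0.077,0]]])

```text
clock: 4.53
position: [0.5157, -0.1059, 0.1248]
tool_rot: [-3.142, 0.0, 2.871]
force: [-0.2, -0.5, 0.5]
grip_width: 0.0855
finger_force: 0.0
```

carry_out(rows=[[[0,0,0,0],[0,0,0,0],[0,0,0,0],[0,0,0,0],[0,0,0,0],[0,0,0,0],[0,0,0,0],[0,0,0,0]]], grip=0.02, grip_force=60)

```text
clock: 5.2
position: [0.5157, -0.1057, 0.1248]
tool_rot: [3.141, 0.001, 2.871]
force: [-1.6, 0.4, 8.5]
grip_width: 0.0324
finger_force: 58.7
```

```bash
cat > st.py <<'E'
from h import *
np.set_printoptions(precision=3,suppress=True)
s=bot.observe();print(s['clock'],s['position'],'yaw',np.degrees(s['tool_rot'][2]),'F',s['force'],'M',s['moment'],s['grip_width'],s['finger_force'],'q7',s['qpos'][6],s['joint_efforts'][6])
E
python3 st.py; python3 -c "
from h import *
grab('wrist','w3.png')"
```

```text
5.2 [ 0.516 -0.106  0.125] yaw 164.48384449935577 F [-1.565  0.393  8.466] M [0.29  0.434 0.025] 0.03238688966692795 58.68880748748779 q7 1.5678015960244858 0.011179540597368032
```

View pics/w3.png

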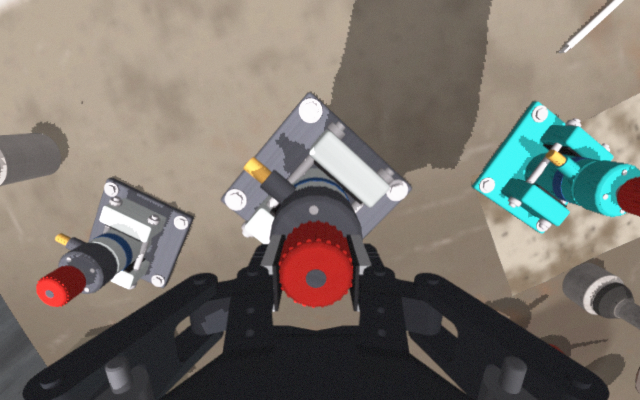

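The knob (centre dot at 316,278) sits between the pads, gripped. I'll check its axis against the TCP, then turn clockwise.

```bash
python3 -c "
from h import *
p=grab('wrist'); print(atz(p,(316,278),.158))"
```

```text
[ 0.51495477 -0.1057407   0.158     ]
```

carry_out(rows=[[[0,0,0,3],[0,0,0,6],[0,0,0,8],[0,0,0,8]]])

```text
clock: 5.63
position: [0.5156, -0.1059, 0.1249]
tool_rot: [3.142, 0.001, 2.728]
force: [-3.3, -0.9, 10.2]
grip_width: 0.0328
finger_force: 59.1
```

```bash
python3 st.py
```

```text
5.6333 [ 0.516 -0.106  0.125] yaw 156.330251524421 F [-3.289 -0.868 10.195] M [-0.082  0.586 -0.008] 0.032812198106249926 59.11396622657776 q7 1.4568758307424654 -1.0067151859402657
```

carry_out(rows=[[[0,0,0,2],[0,0,0,2],[0,0,0,2]]])

```text
clock: 5.88
position: [0.5156, -0.106, 0.1249]
tool_rot: [3.142, 0.001, 2.696]
force: [-3.9, -0.9, 10.0]
grip_width: 0.0326
finger_force: 59.1
```

```bash
python3 st.py
```

```text
5.8833 [ 0.516 -0.106  0.125] yaw 154.45646547812188 F [-3.854 -0.872 10.019] M [-0.178  0.598 -0.012] 0.032554564406840555 59.07448589801788 q7 1.4315262245913307 -0.202879523858428
```

carry_out(rows=[[[0,0,0,3],[0,0,0,3],[0,0,0,3]]])

```text
clock: 6.13
position: [0.5155, -0.1061, 0.1248]
tool_rot: [-3.142, 0.0, 2.643]
force: [-2.5, -1.2, 13.5]
grip_width: 0.0327
finger_force: 59.4
```

```bash
python3 st.py
```

```text
6.1333 [ 0.516 -0.106  0.125] yaw 151.43732672081833 F [-2.487 -1.237 13.488] M [-0.294  0.551  0.007] 0.0326655259304357 59.366413950920105 q7 1.3906183125698344 -0.27804069221019745
```

carry_out(rows=[[[0,0,0,3],[0,0,0,3],[0,0,0,3]]])

```text
clock: 6.38
position: [0.5155, -0.1062, 0.1249]
tool_rot: [-3.142, 0.001, 2.591]
force: [-3.1, -2.2, 13.2]
grip_width: 0.0327
finger_force: 59.4
```

```bash
python3 st.py
```

```text
6.3833 [ 0.516 -0.106  0.125] yaw 148.43100964075478 F [-3.143 -2.24  13.21 ] M [-0.315  0.708 -0.069] 0.03266314752447568 59.449108242988586 q7 1.3499495061655744 -0.22647282108664513
```

carry_out(rows=[[[0,0,0,3],[0,0,0,3],[0,0,0,3]]])

```text
clock: 6.63
position: [0.5154, -0.1062, 0.1249]
tool_rot: [-3.141, 0.0, 2.538]
force: [-4.1, -1.9, 6.4]
grip_width: 0.033
finger_force: 59.5
```

```bash
python3 st.py
```

```text
6.6333 [ 0.515 -0.106  0.125] yaw 145.42659662950328 F [-4.115 -1.932  6.448] M [-0.301  0.994 -0.15 ] 0.03300982112532265 59.4902104139328 q7 1.3093296305534259 -0.17674504313617945
```

carry_out(rows=[[[0,0,0,3],[0,0,0,3],[0,0,0,3]]])

```text
clock: 6.88
position: [0.5154, -0.1064, 0.1248]
tool_rot: [-3.141, 0.0, 2.486]
force: [-3.9, -2.1, 10.7]
grip_width: 0.0325
finger_force: 59.4
```

```bash
python3 st.py
```

```text
6.8833 [ 0.515 -0.106  0.125] yaw 142.43009544362434 F [-3.851 -2.103 10.69 ] M [-0.58   0.904 -0.015] 0.032456643261276875 59.43547189235687 q7 1.2688089958762088 -0.3211674280464649
```

carry_out(rows=[[[0,0,0,3],[0,0,0,3],[0,0,0,3]]])

```text
clock: 7.13
position: [0.5154, -0.1064, 0.1249]
tool_rot: [-3.141, 0.001, 2.434]
force: [-5.2, -3.5, 6.8]
grip_width: 0.0326
finger_force: 59.4
```

```bash
python3 st.py
```

```text
7.1333 [ 0.515 -0.106  0.125] yaw 139.43628408225308 F [-5.19  -3.523  6.8  ] M [-0.606  1.137  0.1  ] 0.03258012535514085 59.365652203559875 q7 1.228363044864303 -0.47738274559378624
```

carry_out(rows=[[[0,0,0,3],[0,0,0,3],[0,0,0,3]]])

```text
clock: 7.38
position: [0.5153, -0.1065, 0.1249]
tool_rot: [-3.141, 0.0, 2.381]
force: [-5.0, -3.1, 13.3]
grip_width: 0.033
finger_force: 59.5
```

```bash
python3 st.py
```

```text
7.3833 [ 0.515 -0.107  0.125] yaw 136.43133339098102 F [-4.97  -3.072 13.323] M [-0.861  1.067  0.124] 0.03302025554328643 59.537672996520996 q7 1.1878844879482247 -0.43103151954710484
```

carry_out(rows=[[[0,0,0,3],[0,0,0,6],[0,0,0,9],[0,0,0,12],[0,0,0,14],[0,0,0,14],[0,0,0,14]]])

```text
clock: 7.97
position: [0.5149, -0.1068, 0.1249]
tool_rot: [-3.141, 0.0, 2.136]
force: [-8.2, -6.5, 10.8]
grip_width: 0.0324
finger_force: 60.0
```

```bash
python3 st.py
```

```text
7.9667 [ 0.515 -0.107  0.125] yaw 122.3990669853695 F [-8.238 -6.464 10.82 ] M [-1.08   1.776 -0.162] 0.03242488588555628 59.95882272720337 q7 0.999527845055641 -0.10427098022773862
```

carry_out(rows=[[[0,0,0,4],[0,0,0,8],[0,0,0,12],[0,0,0,16],[0,0,0,20],[0,0,0,20],[0,0,0,20]]])

```text
clock: 8.55
position: [0.5143, -0.1071, 0.1248]
tool_rot: [-3.14, 0.0, 1.787]
force: [-11.7, -6.4, 20.9]
grip_width: 0.0327
finger_force: 60.4
```

```bash
python3 st.py
```

```text
8.55 [ 0.514 -0.107  0.125] yaw 102.36532755423399 F [-11.672  -6.383  20.87 ] M [-1.163  2.652 -0.146] 0.03271820920133527 60.426185131073 q7 0.7317763003959669 -0.35150318406522274
```

carry_out(rows=[[[0,0,0,3],[0,0,0,3],[0,0,0,3]]])

```text
clock: 8.8
position: [0.5142, -0.1071, 0.1248]
tool_rot: [-3.14, 0.0, 1.734]
force: [-13.2, -6.1, 18.9]
grip_width: 0.0324
finger_force: 60.3
```

```bash
python3 st.py
```

```text
8.8 [ 0.514 -0.107  0.125] yaw 99.37002564807929 F [-13.207  -6.125  18.92 ] M [-1.179  2.77  -0.191] 0.03239334595802195 60.26597857475281 q7 0.6918875928460231 -0.11880334932357073
```

carry_out(rows=[[[0,0,0,3],[0,0,0,3],[0,0,0,3]]])

```text
clock: 9.05
position: [0.5141, -0.1071, 0.1248]
tool_rot: [-3.14, 0.0, 1.682]
force: [-13.9, -6.7, 17.4]
grip_width: 0.0329
finger_force: 60.3
```

```bash
python3 st.py
```

```text
9.05 [ 0.514 -0.107  0.125] yaw 96.3820148632998 F [-13.876  -6.662  17.422] M [-1.296  2.805  0.061] 0.032923379148399975 60.32522141933441 q7 0.6520283840455637 -0.39097169414162636
```

carry_out(rows=[[[0,0,0,2],[0,0,0,2],[0,0,0,2]]])

```text
clock: 9.3
position: [0.514, -0.1071, 0.1248]
tool_rot: [-3.14, 0.001, 1.648]
force: [-14.5, -6.9, 18.6]
grip_width: 0.0327
finger_force: 60.4
```

```bash
python3 st.py
```

```text
9.3 [ 0.514 -0.107  0.125] yaw 94.40096309234667 F [-14.494  -6.884  18.558] M [-1.338  2.851  0.188] 0.03270820561706563 60.3552371263504 q7 0.62560468633763 -0.441487692296505
```

carry_out(rows=[[[0,0,0,1],[0,0,0,1],[0,0,0,1]]])

```text
clock: 9.55
position: [0.514, -0.1071, 0.1248]
tool_rot: [-3.14, 0.001, 1.63]
force: [-14.9, -7.3, 18.6]
grip_width: 0.0325
finger_force: 60.3
```

```bash
python3 st.py
```

```text
9.55 [ 0.514 -0.107  0.125] yaw 93.4123909000413 F [-14.903  -7.265  18.562] M [-1.39   2.868  0.289] 0.03251066946809132 60.31552255153656 q7 0.6123937521430864 -0.41535026393830776
```

carry_out(rows=[[[0,0,0,1],[0,0,0,1],[0,0,0,1]]])

```text
clock: 9.8
position: [0.514, -0.1071, 0.1248]
tool_rot: [-3.14, 0.001, 1.613]
force: [-14.9, -6.9, 18.6]
grip_width: 0.0326
finger_force: 60.4
```

```bash
for i in 1; do python3 st.py; done
```

```text
9.8 [ 0.514 -0.107  0.125] yaw 92.40831095788992 F [-14.87   -6.862  18.555] M [-1.4    2.878  0.302] 0.03257395503292396 60.37542164325714 q7 0.5990563297562284 -0.4251844994723797
```

```bash
python3 -c "
from h import *
for i in range(5):
    bot.grab_frame('top');s=bot.observe();print(s['moment'].round(3) if hasattr(s['moment'],'round') else s['moment'],np.degrees(s['tool_rot'][2]),s['joint_efforts'][6])"
```

```text
[-1.373  2.845  0.34 ] 92.41589976304864 -0.34882374107837677
[-1.299  2.885  0.304] 92.41658251786488 -0.32729728147387505
[-1.372  2.847  0.283] 92.4176720182517 -0.3223308362066746
[-1.326  2.848  0.36 ] 92.41774547717318 -0.32149314880371094
[-1.384  2.861  0.313] 92.4110300661795 -0.3216585796326399
```

carry_out(rows=[[[0,0,0,1],[0,0,0,1],[0,0,0,1]]])

```text
clock: 10.3
position: [0.5139, -0.1071, 0.1248]
tool_rot: [-3.139, 0.001, 1.595]
force: [-14.0, -7.2, 18.6]
grip_width: 0.0327
finger_force: 60.2
```

```bash
python3 -c "
from h import *
for i in range(4):
    s=bot.observe();print(s['moment'].round(3),np.degrees(s['tool_rot'][2]),s['joint_efforts'][6]);bot.grab_frame('top')"
```

```text
[-1.311  2.793  0.121] 91.39258591185803 -0.2407362498342991
[-1.395  2.83   0.144] 91.39939446062931 -0.17228856682777405
[-1.435  2.942  0.121] 91.4073035012626 -0.13516488019376993
[-1.284  2.869  0.108] 91.4024507375627 -0.14372612815350294
```

Torque dropped suddenly at about 0.3 N·m while the lateral load was 16 N, so this may be a grip slip. I'll let go so the knob settles at rest, re-centre, and grip harder.

carry_out(rows=[[[0,0,0,0],[0,0,0,0],[0,0,0,0],[0.001,-0.0017,0,6],[0.001,-0.0017,0,12],[0.001,-0.0017,0,18],[0.001,-0.0017,0,24],[0.001,-0.0017,0,30],[0.001,-0.0017,0,30],[0.001,-0.0017,0,30]]], grip=0.06)

```text
clock: 11.33
position: [0.5138, -0.1046, 0.1242]
tool_rot: [-3.142, 0.0, 1.077]
force: [-0.7, 0.3, -0.3]
grip_width: 0.0601
finger_force: 0.0
```

```bash
cat >> st.py <<'E'
m=[]
for i in range(3): bot.grab_frame('top');m.append(bot.observe()['moment'][2])
print('Mz',np.mean(m+[s['moment'][2]]))
E
python3 st.py; python3 -c "
from h import *
p=grab('wrist','w4.png')
for l,z in(('knob_top',.158),('knob_centre',.146)):
    for d in bot.spot_point(p,l)[:3]: print(l,d['conf'],np.round(d['position'],1),atz(p,d['position'],z))"
```

```text
11.3333 [ 0.514 -0.105  0.124] yaw 61.70259652799787 F [-0.694  0.255 -0.253] M [-0.013  0.013 -0.018] 0.060145556422304985 0.0 q7 0.18784583292458398 -1.127939522266388
Mz -0.005089157474956119
knob_top 0.74 [317.3 284.9] [ 0.5155969  -0.10668778  0.158     ]
knob_centre 0.64 [314.9 270.4] [ 0.51480469 -0.10591198  0.146     ]
```

View pics/w4.png

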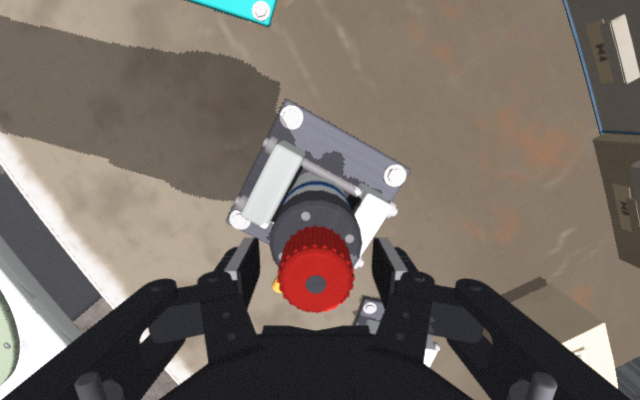

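carry_out(rows=[[[-0.0007,0.0004,0,0],[-0.0007,0.0004,0,0],[-0.0007,0.0004,0,0],[-0.0007,0.0004,0,0],[-0.0007,0.0004,0,0],[-0.0007,0.0004,0,0],[-0.0007,0.0004,0,0]]], grip=0.02, grip_force=100)

```text
clock: 12.22
position: [0.5135, -0.1056, 0.1247]
tool_rot: [-3.141, -0.0, 1.073]
force: [-5.9, 1.8, 15.5]
grip_width: 0.0321
finger_force: 98.0
```

```bash
python3 st.py
```

```text
12.2167 [ 0.513 -0.106  0.125] yaw 61.482779255156146 F [-5.939  1.806 15.452] M [ 0.423  1.309 -0.063] 0.03208259384267089 97.98251152038574 q7 0.18687667825019488 0.022916930029168725
Mz -0.020791189099077456
```

carry_out(rows=[[[0,0,0,1],[0,0,0,2],[0,0,0,2]]])

```text
clock: 12.62
position: [0.5135, -0.1057, 0.1247]
tool_rot: [-3.141, -0.0, 1.037]
force: [-6.0, 2.2, 15.2]
grip_width: 0.0319
finger_force: 97.8
```

```bash
python3 st.py
```

```text
12.6167 [ 0.514 -0.106  0.125] yaw 59.4315676093805 F [-6.008  2.205 15.245] M [0.4   1.294 0.065] 0.03189110477117079 97.76638269424438 q7 0.15940135534459204 -0.5860468558967113
Mz 0.09198302966733127
```

carry_out(rows=[[[0,0,0,1],[0,0,0,1],[0,0,0,1]]])

```text
clock: 13.02
position: [0.5135, -0.1056, 0.1247]
tool_rot: [-3.141, -0.0, 1.021]
force: [-6.0, 1.8, 14.8]
grip_width: 0.0316
finger_force: 97.8
```

```bash
python3 st.py
```

```text
13.0167 [ 0.514 -0.106  0.125] yaw 58.4964473643994 F [-6.043  1.818 14.82 ] M [0.316 1.23  0.202] 0.03162817144209422 97.80817151069641 q7 0.14689412621024442 -0.29037153348326683
Mz 0.2031990524375031
```

carry_out(rows=[[[0,0,0,1],[0,0,0,1],[0,0,0,1]]])

```text
clock: 13.42
position: [0.5135, -0.1057, 0.1247]
tool_rot: [-3.141, -0.0, 1.004]
force: [-5.7, 1.7, 14.3]
grip_width: 0.0318
finger_force: 97.8
```

```bash
python3 st.py
```

```text
13.4167 [ 0.513 -0.106  0.125] yaw 57.500885120653116 F [-5.749  1.664 14.315] M [0.309 1.267 0.253] 0.03177815585381258 97.8425931930542 q7 0.1335940302773976 -0.3608060348778963
Mz 0.25770829280648594
```

carry_out(rows=[[[0,0,0,0.6],[0,0,0,0.6],[0,0,0,0.6]]])

```text
clock: 13.82
position: [0.5135, -0.1056, 0.1247]
tool_rot: [-3.141, -0.0, 0.993]
force: [-6.6, 2.0, 14.5]
grip_width: 0.032
finger_force: 97.9
```

```bash
python3 st.py
```

```text
13.8167 [ 0.513 -0.106  0.125] yaw 56.90229251888147 F [-6.649  1.965 14.493] M [0.246 1.203 0.299] 0.031958003923630005 97.86454439163208 q7 0.12558911657196936 -0.36394388414919376
Mz 0.3035617263354746
```

carry_out(rows=[[[0,0,0,0.8],[0,0,0,0.8],[0,0,0,0.8]]])

```text
clock: 14.22
position: [0.5135, -0.1056, 0.1247]
tool_rot: [-3.141, -0.0, 0.979]
force: [-6.3, 1.4, 14.5]
grip_width: 0.0321
finger_force: 98.2
```

```bash
python3 st.py
```

```text
14.2167 [ 0.513 -0.106  0.125] yaw 56.09542896145384 F [-6.311  1.391 14.494] M [0.428 1.239 0.095] 0.03207000455229412 98.22443962097168 q7 0.11481797266615648 -0.11249797884374857
Mz 0.06410419052907425
```

carry_out(rows=[[[0,0,0,0.6],[0,0,0,0.6],[0,0,0,0.6]]])

```text
clock: 14.62
position: [0.5135, -0.1056, 0.1247]
tool_rot: [-3.141, -0.0, 0.969]
force: [-6.0, 1.8, 15.0]
grip_width: 0.0318
finger_force: 98.2
```

```bash
python3 st.py
```

```text
14.6167 [ 0.513 -0.106  0.125] yaw 55.49143820972468 F [-6.049  1.803 15.047] M [0.391 1.303 0.056] 0.031845559538786664 98.24654817581177 q7 0.10673780081823396 -0.1339117716997862
Mz 0.07152766001823978
```

Torque falls away at the same point (about 0.3 N·m, 5.5° in) with both grip forces, so this is a click and not the stop. Carrying on clockwise.

carry_out(rows=[[[0,0,0,3],[0,0,0,6],[0,0,0,6]]])

```text
clock: 15.02
position: [0.5134, -0.1056, 0.1247]
tool_rot: [-3.141, -0.0, 0.86]
force: [-6.4, 2.7, 19.3]
grip_width: 0.0322
finger_force: 98.9
```

```bash
python3 st.py
```

```text
15.0167 [ 0.513 -0.106  0.125] yaw 49.27818631696498 F [-6.392  2.732 19.294] M [ 0.646  1.21  -0.061] 0.0322181812093429 98.90455842018127 q7 0.023616260799023885 -1.3162291422486305
Mz -0.01925155896255562
```

carry_out(rows=[[[0,0,0,3],[0,0,0,6],[0,0,0,6]]])

```text
clock: 15.42
position: [0.5134, -0.1056, 0.1247]
tool_rot: [-3.141, -0.0, 0.755]
force: [-7.3, 3.9, 19.1]
grip_width: 0.032
finger_force: 98.8
```

```bash
python3 st.py
```

```text
15.4167 [ 0.513 -0.106  0.125] yaw 43.27266499404971 F [-7.325  3.897 19.068] M [ 0.882  1.565 -0.088] 0.032012807607265666 98.7634813785553 q7 -0.0570183890013319 -1.2877020612359047
Mz -0.12150049103168956
```

carry_out(rows=[[[0,0,0,2],[0,0,0,4],[0,0,0,4]]])

```text
clock: 15.82
position: [0.5133, -0.1055, 0.1247]
tool_rot: [-3.14, -0.0, 0.687]
force: [-7.8, 3.2, 17.6]
grip_width: 0.0318
finger_force: 98.7
```

```bash
python3 st.py
```

```text
15.8167 [ 0.513 -0.105  0.125] yaw 39.34871295727029 F [-7.78   3.167 17.609] M [ 0.731  1.623 -0.121] 0.031835457232851146 98.67998242378235 q7 -0.10989333134088232 -0.8614267408847809
Mz -0.0750205711957374
```

carry_out(rows=[[[0,0,0,2],[0,0,0,3],[0,0,0,3]]])

```text
clock: 16.22
position: [0.5134, -0.1055, 0.1247]
tool_rot: [-3.14, -0.0, 0.636]
force: [-7.3, 4.6, 17.9]
grip_width: 0.0318
finger_force: 98.7
```

```bash
python3 st.py
```

```text
16.2167 [ 0.513 -0.105  0.125] yaw 36.426871860927584 F [-7.305  4.626 17.87 ] M [0.72  1.778 0.135] 0.03184393684389212 98.7214207649231 q7 -0.1494436913063897 -0.7012149319052696
Mz 0.13405559756945734
```

carry_out(rows=[[[0,0,0,1],[0,0,0,1],[0,0,0,1]]])

```text
clock: 16.62
position: [0.5133, -0.1055, 0.1247]
tool_rot: [-3.14, -0.0, 0.62]
force: [-7.8, 3.5, 16.9]
grip_width: 0.032
finger_force: 98.8
```

```bash
python3 st.py
```

```text
16.6167 [ 0.513 -0.105  0.125] yaw 35.49566338435046 F [-7.816  3.516 16.874] M [0.591 1.553 0.182] 0.03204873922642868 98.79873991012573 q7 -0.16203631034503463 -0.2796623669564724
Mz 0.1865629298130046
```

carry_out(rows=[[[0,0,0,0.6],[0,0,0,0.6],[0,0,0,0.6]]])

```text
clock: 17.02
position: [0.5134, -0.1055, 0.1247]
tool_rot: [-3.14, -0.0, 0.609]
force: [-7.6, 4.0, 17.0]
grip_width: 0.032
finger_force: 98.8
```

```bash
python3 st.py
```

```text
17.0167 [ 0.513 -0.105  0.125] yaw 34.90524108387011 F [-7.555  4.028 17.018] M [0.603 1.495 0.22 ] 0.03195561341182997 98.76357436180115 q7 -0.1700260163036743 -0.28205087408423424
Mz 0.23698968955541458
```

carry_out(rows=[[[0,0,0,0.7],[0,0,0,0.7],[0,0,0,0.7]]])

```text
clock: 17.42
position: [0.5133, -0.1055, 0.1247]
tool_rot: [-3.141, 0.0, 0.597]
force: [-8.3, 2.3, 15.5]
grip_width: 0.0321
finger_force: 98.5
```

```bash
python3 st.py
```

```text
17.4167 [ 0.513 -0.106  0.125] yaw 34.20062255273036 F [-8.315  2.305 15.535] M [0.527 1.434 0.232] 0.032146308732374965 98.51261615753174 q7 -0.1795017176505259 -0.34942567348480225
Mz 0.2619963975430862
```

carry_out(rows=[[[0,0,0,0.7],[0,0,0,0.7],[0,0,0,0.7]]])

```text
clock: 17.82
position: [0.5133, -0.1055, 0.1247]
tool_rot: [-3.14, -0.0, 0.585]
force: [-7.0, 3.3, 18.3]
grip_width: 0.0319
finger_force: 98.7
```

```bash
python3 st.py
```

```text
17.8167 [ 0.513 -0.105  0.125] yaw 33.49283253894707 F [-7.025  3.31  18.318] M [0.716 1.46  0.074] 0.03185413918285642 98.68077278137207 q7 -0.18909365638769104 -0.19688960630446672
Mz 0.107566878494254
```

carry_out(rows=[[[0,0,0,3],[0,0,0,6],[0,0,0,6]]])

```text
clock: 18.22
position: [0.5133, -0.1054, 0.1247]
tool_rot: [-3.14, 0.0, 0.476]
force: [-7.1, 3.6, 19.5]
grip_width: 0.0318
finger_force: 98.9
```

```bash
python3 st.py
```

```text
18.2167 [ 0.513 -0.105  0.125] yaw 27.284605659572538 F [-7.143  3.592 19.489] M [ 0.975  1.67  -0.053] 0.031780118565616716 98.85093212127686 q7 -0.27334645351992276 -1.3131606951355934
Mz -0.074940657019305
```

carry_out(rows=[[[0,0,0,3],[0,0,0,6],[0,0,0,6]]])

```text
clock: 18.62
position: [0.5132, -0.1054, 0.1247]
tool_rot: [-3.14, 0.0, 0.371]
force: [-9.5, 4.7, 16.3]
grip_width: 0.0319
finger_force: 98.9
```

```bash
python3 st.py
```

```text
18.6167 [ 0.513 -0.105  0.125] yaw 21.27539574607725 F [-9.525  4.67  16.337] M [ 1.226  2.059 -0.091] 0.031889858144381486 98.85391116142273 q7 -0.3552299229179116 -1.3125741854310036
Mz -0.10808977894780192
```

carry_out(rows=[[[0,0,0,2],[0,0,0,4],[0,0,0,4]]])

```text
clock: 19.02
position: [0.5133, -0.1053, 0.1247]
tool_rot: [-3.14, 0.0, 0.303]
force: [-7.8, 5.0, 21.2]
grip_width: 0.0321
finger_force: 98.9
```

```bash
python3 st.py
```

```text
19.0167 [ 0.513 -0.105  0.125] yaw 17.353534614889647 F [-7.766  4.988 21.222] M [ 1.222  1.752 -0.097] 0.03208888385597898 98.88594031333923 q7 -0.4090304941357631 -0.8628693222999573
Mz -0.1389350271662196
```

carry_out(rows=[[[0,0,0,2],[0,0,0,2],[0,0,0,2]]])

```text
clock: 19.42
position: [0.5132, -0.1053, 0.1247]
tool_rot: [-3.14, 0.0, 0.27]
force: [-8.4, 3.7, 17.5]
grip_width: 0.0322
finger_force: 98.8
```

```bash
python3 st.py
```

```text
19.4167 [ 0.513 -0.105  0.125] yaw 15.483753774404136 F [-8.407  3.735 17.458] M [ 1.004  1.655 -0.022] 0.03215630355066332 98.82238626480103 q7 -0.43473166567308075 -0.21368065383285284
Mz 0.0016177178816163124
```

carry_out(rows=[[[0,0,0,2],[0,0,0,2],[0,0,0,2]]])

```text
clock: 19.82
position: [0.5132, -0.1053, 0.1247]
tool_rot: [-3.14, 0.001, 0.236]
force: [-8.6, 4.6, 18.2]
grip_width: 0.0319
finger_force: 99.0
```

```bash
python3 st.py
```

```text
19.8167 [ 0.513 -0.105  0.125] yaw 13.504241206101574 F [-8.621  4.58  18.247] M [0.817 1.631 0.289] 0.03188173475599013 99.04150485992432 q7 -0.4621190029794428 -0.5043552070856094
Mz 0.2948248246030364
```

carry_out(rows=[[[0,0,0,1],[0,0,0,1],[0,0,0,1]]])

```text
clock: 20.22
position: [0.5132, -0.1054, 0.1247]
tool_rot: [-3.14, 0.001, 0.219]
force: [-9.3, 5.0, 17.5]
grip_width: 0.0321
finger_force: 99.0
```

```bash
python3 st.py
```

```text
20.2167 [ 0.513 -0.105  0.125] yaw 12.525762776187966 F [-9.315  4.962 17.452] M [0.595 1.659 0.427] 0.03214810928075087 98.9701795578003 q7 -0.4756436692541318 -0.5799661763012409
Mz 0.4772847470883279
```

carry_out(rows=[[[0,0,0,0.5],[0,0,0,0.5],[0,0,0,0.5]]])

```text
clock: 20.62
position: [0.5133, -0.1054, 0.1247]
tool_rot: [-3.14, 0.001, 0.21]
force: [-8.4, 5.0, 16.5]
grip_width: 0.0322
finger_force: 98.9
```

```bash
python3 st.py
```

```text
20.6167 [ 0.513 -0.105  0.125] yaw 12.04030206094538 F [-8.391  5.026 16.488] M [0.59  1.673 0.543] 0.032223752231583865 98.89621138572693 q7 -0.4824610241014351 -0.6249569356441498
Mz 0.5691582993850336
```

Torque reached 0.57 N·m with a steep slope and no give: that is the stop (zero near yaw 16.5°). The knob started 5 clicks out. Now I'll back out 112.5° to about yaw 129°.

carry_out(rows=[[[0,0,0,-4],[0,0,0,-9],[0,0,0,-14],[0,0,0,-19],[0,0,0,-24],[0,0,0,-29],[0,0,0,-34],[0,0,0,-39],[0,0,0,-44],[0,0,0,-49],[0,0,0,-49],[0,0,0,-49]]])

```text
clock: 21.77
position: [0.5135, -0.1056, 0.1247]
tool_rot: [-3.141, -0.001, 1.065]
force: [-5.3, 3.1, 12.4]
grip_width: 0.0317
finger_force: 98.7
```

```bash
python3 st.py
```

```text
21.7667 [ 0.513 -0.106  0.125] yaw 61.01969983437272 F [-5.335  3.108 12.379] M [0.451 1.148 0.022] 0.03171832057301433 98.66105675697327 q7 0.18166791659907502 0.5890166200697422
Mz 0.030118696588568496
```

carry_out(rows=[[[0,0,0,-5],[0,0,0,-10],[0,0,0,-15],[0,0,0,-20],[0,0,0,-25],[0,0,0,-30],[0,0,0,-35],[0,0,0,-40],[0,0,0,-45],[0,0,0,-50],[0,0,0,-50],[0,0,0,-50]]])

```text
clock: 22.92
position: [0.5139, -0.1057, 0.1248]
tool_rot: [3.141, -0.0, 1.938]
force: [-2.1, 1.3, 10.5]
grip_width: 0.0321
finger_force: 98.9
```

```bash
python3 st.py
```

```text
22.9167 [ 0.514 -0.106  0.125] yaw 111.01982254515241 F [-2.104  1.344 10.454] M [ 0.363  0.441 -0.022] 0.03210389432413396 98.8718318939209 q7 0.8479069672091337 0.6183350086212158
Mz -0.029888799344048277
```

carry_out(rows=[[[0,0,0,-5],[0,0,0,-10],[0,0,0,-14],[0,0,0,-14]]])

```text
clock: 23.4
position: [0.514, -0.1056, 0.1248]
tool_rot: [3.141, 0.0, 2.187]
force: [-0.8, 1.4, 6.3]
grip_width: 0.0322
finger_force: 98.7
```

```bash
python3 st.py
```

```text
23.4 [ 0.514 -0.106  0.125] yaw 125.28251755090957 F [-0.828  1.413  6.316] M [0.339 0.084 0.15 ] 0.032197451212415504 98.72820138931274 q7 1.0386514816259254 1.8708259239792824
Mz 0.1509201640346745
```

carry_out(rows=[[[0,0,0,-2],[0,0,0,-4],[0,0,0,-4]]])

```text
clock: 23.8
position: [0.5141, -0.1056, 0.1248]
tool_rot: [3.141, 0.0, 2.254]
force: [-1.8, 2.0, 9.5]
grip_width: 0.0316
finger_force: 98.8
```

```bash
python3 st.py
```

```text
23.8 [ 0.514 -0.106  0.125] yaw 129.1281841945846 F [-1.801  2.042  9.547] M [0.464 0.243 0.035] 0.03164896449034119 98.76151084899902 q7 1.0902519902107788 0.9216267429292202
Mz 0.0158144327757878
```

At yaw 129.1° the moment is about 0 after a pull-in, so it rests in the fifth click. Releasing and retreating.

carry_out(rows=[[[0,0,0,0],[0,0,0,0],[0,0,0,0],[0,0,0,0],[0,0,-0.02,0],[0,0,-0.05,0],[0,0,-0.08,0],[0,0,-0.11,0],[0,0,-0.13,0],[0,0,-0.13,0],[0,0,-0.13,0]]], grip=0.075)

```text
clock: 24.87
position: [0.5141, -0.1056, 0.255]
tool_rot: [3.14, 0.001, 2.251]
force: [-1.0, 0.4, -1.7]
grip_width: 0.0752
finger_force: 0.0
```

```bash
python3 st.py; python3 -c "
from h import *
grab('wrist','w5.png')"
```

```text
24.8667 [ 0.514 -0.106  0.255] yaw 128.9965563780364 F [-0.977  0.431 -1.734] M [0.023 0.056 0.016] 0.07515327304451913 0.0 q7 0.9864059979319337 -0.18026544246822596
Mz 0.0037366623403675796
```

View pics/w5.png

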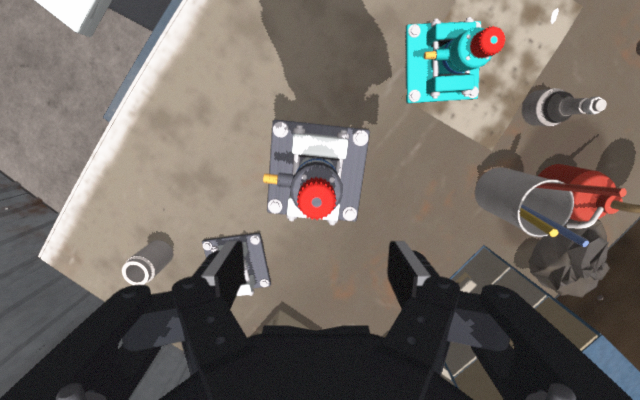

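The gripper is clear, the knob is free at (317,197), and everything round about still stands in place. Handing in.

```bash
python3 -c "
from h import *
print(bot.job_done())"
```

```text
the job is handed in; nothing more can be done
None
```

The red knob on the larger silver reservoir was turned clockwise to its stop, peaking at about 0.57 N·m (the seat is damaged at about 0.7), then backed out five clicks. It was released in the fifth click with nothing else disturbed, and the job was handed in at about 25 s.

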